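Lay the notched blade in the trimmer's blade tray

ROBOT

A 6-joint arm with a two-finger parallel gripper is mounted at the origin on the work surface. World frame = base frame: x ahead of the robot, y to its left, z up, the work surface at z = 0. Lengths are in m, angles in degrees, forces in N, time in s.
With the tool pointing down it reaches from about 0.375 to 0.9 m from the base axis. Payload 3.1 kg.
Tool frame: the origin (TCP) lies at the very end of the fingers, on their centre line; the grasp point (between the pads) lies 19 mm behind it (grip_point_offset is the distance from the TCP to the grasp point, in m); y points along the fingers, x is the direction in which the jaws open and shut, and the axes are right-handed (so a half turn about y gives the same grasp; the last joint's range is limited). The gripper opens to 87 mm and grips with 3 to 60 N. Pads are 19 mm wide; open, the fingers measure 117 mm over their backs; the gripper's body (75 mm by 190 mm) begins 51 mm behind the grasp point.
Start: joints at [-83.394, 30.224, 82.088, -0, 67.689, -10.227], TCP at [0.181, -0.598, 0.223] pointing down, gripper open.
Joint ranges: [-176.69, 176.69], [-43.24, 126.21], [12.49, 139.97], [-82, 262], [0, 151.66], [-163.58, 163.58]. Speed limits (degrees/s): [159.86, 159.86, 180, 180, 180, 180].

INTERFACE

Orientations are given as a 3x3 rotation matrix whose columns are the frame's x, y, z axes.
In Python, from rig import * gives the robot as it stands.
- The arm moves only by the tool send_rows, never from a script. Its argument "moves" is text: rows parted by semicolons, each of 5 numbers parted by spaces: the finger opening in mm, from 0 to 87, then the shift along the tool's x, y, z in mm, then the turn about the tool's y in degrees. In form: fingers dx dy dz yaw; .... A call has 1 to 20 rows; each row shifts and turns the commanded pose from where the row before left it, along the tool's axes as they then stand; what a row does not reach is not made up. A row lasts 1/12 s, in which the tool goes at most 41.7 mm and 7.16 degrees, less where a joint would pass 70% of its speed; a pose out of reach is approached as far as the arm can. A call is refused whole if a number of a shift passes 41.7 or a number of a turn 7.16, either way. A call with a gripper value outside its range is refused whole. The fingers move at their own pace and stop on an object; the grip force is fixed at half the most. Time passes only in rows, so rows that do not move let the fingers close. It gives the time, the measured TCP pose, the force and the opening at its end, in the units of the state.
- read_state(): the state, without advancing time (a new reading comes with each control period).
- capture(name): name is "scene" or "top" or "wrist"; returns a dict with "image" (420x560x3 uint8, blue, green, red), "z_map" (420x560 float32, m along the optical axis (not along the pixel's ray), 0 where there is no reading), "mtx" (3x3 intrinsics, pixels), "origin" and "rotation" of the camera in the world; the wrist camera has in their place "tool_from_camera" (4x4, takes a point from camera to tool coordinates, whose origin is the TCP and whose axes are the tool frame's). Camera axes: x right, y up, looking along -z (the intrinsics and any distortion apply to the point x, -y, -z); pixel columns grow to the right and rows downward; lengths in m; the calibration is good to about 2 mm. A picture is of the moment at which its call begins: read the wrist's pose just before it.
- hand_in(): hands the job in, once; it reports no verdict.
Trained networks look in a picture, given as the dict that the camera call returned (one of the last four; its "shot" number tells which), for a name from the list of things; names that differ only in an ending like _2 or _b are one class to them, and where a whole thing is asked for, a point or a joint stands for the part that bears it (a point fixed in the world has none). Each returns a list of dicts, best first, with "p" (0 to 1); they miss things now and then, are a little off and sometimes report something else, mostly with a low value. They report only what shows in the picture. A call takes as long as a camera call.
- search_frame(picture, name): "bbox" ([left, top, right, bottom] in pixels, round what is visible of it).
- masks_of(picture, name): "region" (420x560 bool, what is visible of it) and "bbox" ([left, top, right, bottom] in pixels, round what is visible of it).
- mark_of(picture, name): "pixel" ([row, column] in pixels: a listed point, or the origin of a listed thing).
The state is a dict: "time_s": time; "joint_positions": joint angles; "qvel": joint speeds; "tau": joint torques, N m; "position": TCP position; "tcp_rot": TCP orientation; "force": force on the tool from outside, world axes, zero at the start; "moment": the same for the moment, N m; "opening": opening from 0.0 (shut) to 1.0 (fully open).
Only numpy, scipy, OpenCV 4.12 (cv2) and the standard library are available. Lean on these libraries where they do the work, as an engineer would, in place of code of your own. Each camera call takes 0.05 s, during which the arm holds its last target. There are 200 camera calls.

TASK

Fit the spare blade to the paper trimmer: of the three loose steel blades, pick up by its upright grip the one with a notch cut into its end, and lay it in the grey blade tray so that its whole length lies flat on the bed, lengthwise along the tray, with the tray's locating pin standing in the notch. Set it down before you let go, do not drop it, and leave the other two blades where they lie.

Things in the scene. Friction and masses are not known exactly. Their poses are not given: they have to be found in the camera images.
- notched_blade (a point): Blade to fit: flat steel plate 150 x 56 x 5 mm, loose, 0.3 kg; black upright grip on its middle: 60 mm along the blade, 16 mm thick (pinch this), top 53 mm above the plate's underside. Slot notch 26 mm wide, 30 mm deep, open at the +x end, its middle 60 mm from the grip's. Point: middle of the grip, 30 mm above the underside; x along the blade to the notched end (starts pointing roughly away from the robot), z up.
- pin (a point): Dark steel pin, 8 mm thick, 14 mm tall, on the bed of the fixed grey blade tray. Point: the pin's foot on the bed, 20 mm above the desk; z up; x along the tray, from the bed's middle (60 mm away) to the pin's end, away from the robot. Bed 200 x 112 mm, lips 6 mm high on its long sides, 100 mm clear between, ends open; tab at the -x end. The blade belongs on the -x side of the pin, notched end to +x.
- plain_blade (a point): Wrong blade, leave alone: same plate size and grip as the notched one, loose, but both ends plain and square. Point: middle of the grip, 30 mm above the plate's underside; x along the blade, z up.
- stepped_blade (a point): Wrong blade, leave alone: same plate size and grip as the notched one, loose, but its +x end narrows to a tongue 24 mm wide and 40 mm long. Point: middle of the grip, 30 mm above the plate's underside; x along the blade to the tongue, z up.

How it is judged:
By the outcome, as a careful person would: the job done as asked, in the order asked, and still so for the second after the job is handed in, with the robot touching nothing.
It also fails if it takes over 38 s, if anything falls off the work surface, if the arm or the gripper's body presses on something with over 40 N, if the wrist force passes 120 N, or if a joint passes its speed limit or range.

## Working session

There is one attempt and no reset: what is moved stays moved. The work goes in short steps, Python scripts to look and compute and a tool call to move; the robot and the scene stay as the last step left them, time stands still between calls to the robot, and variables do not carry over. Pictures are saved under pics/ and viewed, about 8 in all and at most 12, crops included, and the job is handed in when it is done.

Besides the shell and the picture viewer there is one more tool, called after ">>>" by a JSON object that holds its "name" and its "arguments", one argument or row to a line. send_rows: Moves the arm, as the interface text tells. Its arguments: {"type":"object","properties":{"moves":{"type":"string"}},"required":["moves"]}

```bash
ls; mkdir -p pics; cat > h.py <<'E'
from rig import *
import numpy as np, cv2
def cam(name):
    s=read_state(); c=capture(name)
    if name=="wrist":
        T=np.array(c["tool_from_camera"]); R=np.array(s["tcp_rot"]); p=np.array(s["position"])
        c["R"]=R@T[:3,:3]; c["o"]=R@T[:3,3]+p
    else: c["R"]=np.array(c["rotation"]); c["o"]=np.array(c["origin"])
    return c
def cloud(c):
    z=c["z_map"]; K=np.array(c["mtx"]); v,u=np.mgrid[:z.shape[0],:z.shape[1]]
    P=np.stack([(u-K[0,2])/K[0,0]*z,-(v-K[1,2])/K[1,1]*z,-z],-1)
    W=P@c["R"].T+c["o"]; W[z==0]=np.nan
    return W
def ray(c,px,h):
    K=np.array(c["mtx"]); r,q=px
    d=c["R"]@np.array([(q-K[0,2])/K[0,0],-(r-K[1,2])/K[1,1],-1]); return c["o"]+d*(h-c["o"][2])/d[2]
def img(c): return np.asarray(c["image"])
E
python3 - <<'E'
from h import *
s=read_state(); print(s["time_s"],s["position"],s["tcp_rot"],s["force"],s["opening"])
c=cam("top"); cv2.imwrite("pics/top.png",img(c)); print(c.keys(),c["o"],c["mtx"],c["R"])
for n,h in [("notched_blade",.03),("plain_blade",.03),("stepped_blade",.03),("pin",.02)]:
    for m in mark_of(c,n)[:3]: print(n,m["p"],m["pixel"],ray(c,m["pixel"],h))
    for m in search_frame(c,n)[:3]: print("  box",m["p"],m["bbox"])
c2=cam("scene"); cv2.imwrite("pics/scene.png",img(c2))
E
```

```text
pics
0.0 [ 0.18094947 -0.59747616  0.2215668 ] [[ 2.89553044e-01 -2.39884569e-04  9.57161939e-01]
 [-9.57159614e-01  2.14584510e-03  2.89552879e-01]
 [-2.12338052e-03 -9.99997669e-01  3.91728158e-04]] [-0.3441497  -0.05645854  0.42798003] 1.0013500563189792
dict_keys(['image', 'z_map', 'mtx', 'origin', 'rotation', 'shot', 'R', 'o']) [0.48542355 0.04817219 0.7820224 ] [[394.79452677   0.         285.79418761]
 [  0.         394.79452677 207.42862811]
 [  0.           0.           1.        ]] [[-0.00554269  0.98661545 -0.16297005]
 [-0.99985391 -0.00283275  0.01685613]
 [ 0.01616886  0.16303967  0.98648702]]
notched_blade 0.96 [241.7, 272.3] [0.54364581 0.06136577 0.03      ]
  box 0.94 [258.6, 206.6, 287.5, 286.0]
plain_blade 0.82 [219.4, 195.7] [0.58692877 0.20793051 0.03      ]
  box 0.61 [171.3, 185.4, 219.9, 263.0]
stepped_blade 0.59 [255.5, 125.9] [0.51889456 0.33656779 0.03      ]
stepped_blade 0.27 [218.1, 195.8] [0.58943939 0.20781885 0.03      ]
  box 0.97 [114.0, 219.2, 143.3, 297.3]
pin 0.72 [219.0, 406.2] [ 0.58768385 -0.20037614  0.02      ]
  box 0.87 [364.4, 192.2, 438.6, 318.5]
```

View pics/top.png

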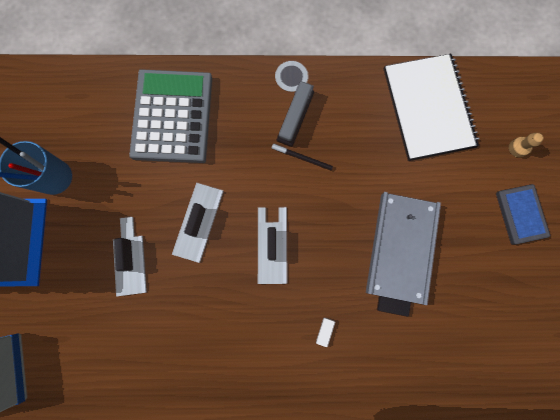

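View pics/scene.png

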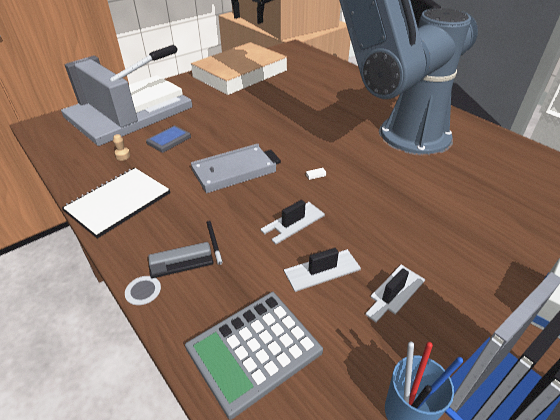

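Top view: the notched blade is at about (272,244) with its slot facing up (away from the robot). The plain blade is at (197,222), the stepped one at (128,255), and the tray at (405,250) with its pin at (410,216). Next I'll measure the yaws.

```bash
python3 - <<'E'
from h import *
c=cam("top"); W=cloud(c); g=img(c).astype(int)
def rect(m,n):
    P=W[m][:,:2].astype(np.float32); r=cv2.minAreaRect(P); print(n,r, len(P), np.nanmedian(W[m][:,2]))
for n in ["notched_blade","pin"]:
    ms=masks_of(c,n)
    for k in ms[:1]:
        m=k["region"]&np.isfinite(W[...,2]); print(k["p"],m.sum())
        rect(m,n)
        z=W[...,2]
        for lo,hi in [(-.01,.015),(.015,.023),(.023,.04),(.04,.08)]:
            q=m&(z>lo)&(z<hi)
            if q.sum()>20: rect(q,f"{n} {lo} {hi}")
z=W[...,2]; box=np.zeros_like(z,bool); box[180:320,355:450]=1
q=box&(z>.012)&(z<.035); rect(q,"tray all"); 
print("desk z",np.nanmedian(z[300:400,200:300]))
w=cam("wrist"); cv2.imwrite("pics/w0.png",img(w)); print(w["tool_from_camera"],w["mtx"])
E
```

```text
0.83 1935
notched_blade ((0.5393465757369995, 0.06215580552816391), (0.14768041670322418, 0.055735550820827484), 0.25177475810050964) 1935 0.004734031934763849
notched_blade -0.01 0.015 ((0.5393465757369995, 0.06215580552816391), (0.14768041670322418, 0.055735550820827484), 0.25177475810050964) 1642 0.004427509725374701
notched_blade 0.04 0.08 ((0.5398668050765991, 0.06341207772493362), (0.0592421256005764, 0.015001259744167328), 0.15383411943912506) 292 0.05201998178842138
0.74 6693
pin ((0.5206897258758545, -0.1956619918346405), (0.12447752803564072, 0.2340364009141922), 78.63196563720703) 6693 0.019059828474490836
pin -0.01 0.015 ((0.5206514000892639, -0.19570580124855042), (0.12444864958524704, 0.2340214103460312), 78.58657836914062) 595 0.012619464544541659
pin 0.015 0.023 ((0.5200440287590027, -0.18969759345054626), (0.11303726583719254, 0.226899191737175), 78.63196563720703) 5404 0.0190279122414575
pin 0.023 0.04 ((0.5329641699790955, -0.19233225286006927), (0.11310520023107529, 0.19861075282096863), 78.7005615234375) 694 0.024899591987149083
tray all ((0.5196222066879272, -0.1896573007106781), (0.11319724470376968, 0.2277628630399704), 78.67222595214844) 6509 0.019132287441721907
desk z -0.0004022923811154433
[[ 9.99999680e-01 -7.46732743e-04  2.87590126e-04 -2.79698690e-04]
 [ 5.01693841e-04  3.05081115e-01 -9.52326237e-01 -1.61561789e-01]
 [ 6.23394867e-04  9.52326076e-01  3.05081392e-01  8.46571743e-02]
 [ 0.00000000e+00  0.00000000e+00  0.00000000e+00  1.00000000e+00]] [[323.80857103   0.         271.53173705]
 [  0.         323.80857103 202.05693448]
 [  0.           0.           1.        ]]
```

>>> {"name": "send_rows", "arguments": {
  "moves": "87 -14 0 14 0; 87 -28 0 28.2 0; 87 -28 0 28.2 0; 87 -28 0 28.2 0; 87 -28 0 28.2 0; 87 -28 0 28.2 0; 87 -28 0 28.2 0; 87 -28 0 28.2 0; 87 -28 0 28.2 0; 87 -28 0 28.2 0; 87 -28 0 28.2 0; 87 -28 0 28.2 0; 87 -28 0 28.2 0; 87 -28 0 28.2 0; 87 -28 0 28.2 0; 87 -28 0 28.2 0; 87 -28 0 28.2 0; 87 -28 0 28.2 0; 87 -28 0 28.2 0; 87 -14 0 14.2 0"
}}

```text
time_s: 2.37
position: [0.5418, 0.07, 0.2229]
tcp_rot: [[0.292, 0.003, 0.956], [-0.956, 0.001, 0.292], [-0.0, -1.0, 0.003]]
force: [1.1, 0.0, -0.6]
opening: 0.997
```

>>> {"name": "send_rows", "arguments": {
  "moves": "87 0 15 0 5.5; 87 0 15 0 5.5; 87 0 10 0 5.6; 87 0 0 0 0; 87 0 0 0 0"
}}

```text
time_s: 2.78
position: [0.5396, 0.0662, 0.1823]
tcp_rot: [[0.007, -0.001, 1.0], [-1.0, 0.0, 0.007], [-0.0, -1.0, -0.001]]
force: [-0.6, -1.0, -0.1]
opening: 0.999
```

```bash
cat > look.py <<'E'
from h import *
import sys
def look(name,n,h):
    s=read_state(); print(s["time_s"],np.round(s["position"],4),np.round(np.degrees(np.arctan2(s["tcp_rot"][1][2],s["tcp_rot"][0][2])),2),np.round(s["force"],1),s["opening"],np.round(s["joint_positions"],0))
    c=cam("wrist"); cv2.imwrite(f"pics/{n}.png",img(c)); W=cloud(c)
    for m in mark_of(c,name)[:2]: print(m["p"],m["pixel"],ray(c,m["pixel"],h))
    for k in masks_of(c,name)[:1]:
        m=k["region"]; z=W[...,2]
        for lo,hi in [(-.01,.015),(.015,.0225),(.0225,.032),(.032,.08)]:
            q=m&(z>lo)&(z<hi)
            if q.sum()>20: print(k["p"],lo,hi,q.sum(),cv2.minAreaRect(W[q][:,:2].astype(np.float32)),np.median(z[q]))
    return c,W
E
python3 - <<'E'
from look import *
look("notched_blade","w1",.03)
E
```

```text
2.7833 [0.5396 0.0662 0.1823] 0.38 [-0.6 -1.  -0.1] 0.9988262648015073 [-5. 27. 96. -0. 57. 85.]
0.85 [187.3, 277.4] [0.53894959 0.06081324 0.03      ]
0.85 -0.01 0.015 5188 ((0.5412456393241882, 0.061242423951625824), (0.15021084249019623, 0.05713466927409172), 0.19033411145210266) 0.0045539899896296365
0.85 0.015 0.0225 23 ((0.5705875754356384, 0.06254870444536209), (0.0017543877474963665, 0.014194699935615063), 7.22442102432251) 0.020309779360434432
0.85 0.032 0.08 1069 ((0.5414133667945862, 0.061418741941452026), (0.059730760753154755, 0.015462333336472511), 0.40273064374923706) 0.052142298554482325
```

View pics/w1.png

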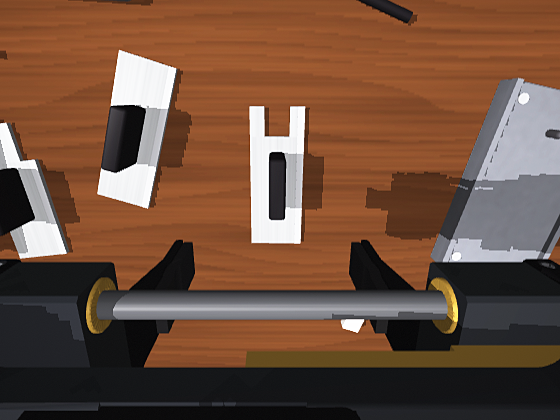

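The wrist view shows the notched blade at about (277,187), centred between the fingers with its slot facing away. Descending now.

>>> {"name": "send_rows", "arguments": {
  "moves": "60 2.5 15 1 0.2; 60 2.4 28 0.7 0; 60 0 28 0 0; 60 0 28 0 0; 60 0 25 0 0; 60 0 18 0 0; 60 0 12 0 0; 60 0 8 0 0; 60 0 6 0 0; 60 0 0 0 0; 60 0 0 0 0"
}}

```text
time_s: 3.85
position: [0.5421, 0.0612, 0.0151]
tcp_rot: [[0.001, 0.001, 1.0], [-1.0, -0.0, 0.001], [0.0, -1.0, 0.001]]
force: [-0.2, -0.8, 0.6]
opening: 0.69
```

>>> {"name": "send_rows", "arguments": {
  "moves": "5 0 0 0 0; 5 0 0 0 0; 5 0 0 0 0; 5 0 0 0 0; 5 0 0 0 0; 5 0 0 0 0; 5 0 0 0 0; 5 0 0 0 0; 5 0 0 0 0; 5 0 0 0 0"
}}

```text
time_s: 4.68
position: [0.5415, 0.0613, 0.0145]
tcp_rot: [[0.001, -0.0, 1.0], [-1.0, 0.0, 0.001], [-0.0, -1.0, -0.0]]
force: [-0.5, -0.1, -0.2]
opening: 0.182
```

>>> {"name": "send_rows", "arguments": {
  "moves": "5 0 5 0 0; 5 0 -5 0 0; 5 0 -10 0 0; 5 0 -20 0 0; 5 0 -25 0 0; 5 0 -25 0 0; 5 0 -20 0 0; 5 0 -10 0 0; 5 10 -5 0 0; 5 20 0 0 0; 5 25 0 0 0; 5 25 0 0 0; 5 20 0 0 0; 5 15 0 0 0; 5 5 0 0 3; 5 0 0 0 5; 5 0 0 0 3.5; 5 0 0 0 0; 5 0 0 0 0; 5 0 0 0 0"
}}

```text
time_s: 6.35
position: [0.541, -0.0588, 0.1288]
tcp_rot: [[-0.198, -0.002, 0.98], [-0.98, 0.0, -0.198], [-0.0, -1.0, -0.002]]
force: [-0.7, -0.3, -2.3]
opening: 0.179
```

```bash
python3 - <<'E'
from look import *
c,W=look("pin","w2",.02)
z=W[...,2]
q=(z>.03)&(z<.037)&(W[...,1]<-.13)&(W[...,0]>.5)
print("pin top",q.sum(),np.nanmedian(W[q],0))
E
```

```text
6.35 [ 0.541  -0.0588  0.1288] -11.4 [-0.7 -0.3 -2.3] 0.17862842747904964 [-18.  32.  99.  -0.  50.  83.]
0.92 [103.3, 438.6] [ 0.593681   -0.20496273  0.02      ]
0.91 -0.01 0.015 1124 ((0.5263127684593201, -0.20208805799484253), (0.13221582770347595, 0.21930792927742004), 78.59214782714844) 0.00906701509097535
0.91 0.015 0.0225 26592 ((0.5349394679069519, -0.19152165949344635), (0.10787803679704666, 0.1996280997991562), 78.66093444824219) 0.019413007333882182
0.91 0.0225 0.032 4072 ((0.5347752571105957, -0.19427824020385742), (0.11359545588493347, 0.1993253380060196), 78.4340591430664) 0.02523196460776453
0.91 0.032 0.08 67 ((0.5930952429771423, -0.20562554895877838), (0.007008861284703016, 0.006973525043576956), 44.41188049316406) 0.0330253835592928
pin top 95 [ 0.59332203 -0.2049196   0.03275843]
```

View pics/w2.png

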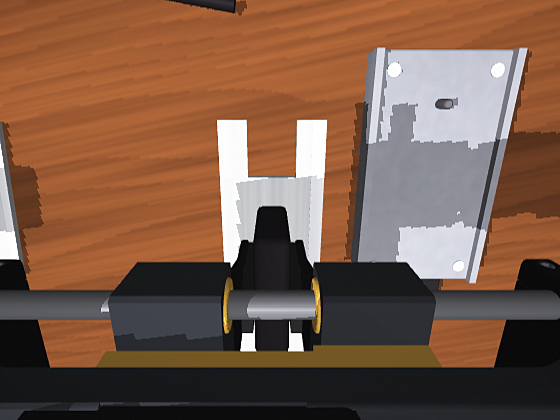

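Wrist view: the pin is at (440,103), and the held blade's slot is centred at about (272,150), straight in the tool. I'll move over the tray and lower most of the way.

>>> {"name": "send_rows", "arguments": {
  "moves": "5 8 0 1 0; 5 18 0 3 0; 5 22 0 4 0; 5 25 0 4 0; 5 24 0 3.4 0; 5 18 0 3 0; 5 12 0 2 0; 5 5.9 0 0 0; 5 0 8 0 0; 5 0 15 0 0; 5 0 15 0 0; 5 0 12 0 0; 5 0 6 0 0; 5 0 3 0 0; 5 0 0 0 0; 5 0 0 0 0; 5 0 0 0 0"
}}

```text
time_s: 7.92
position: [0.5357, -0.1931, 0.0712]
tcp_rot: [[-0.198, 0.001, 0.98], [-0.98, -0.001, -0.198], [0.0, -1.0, 0.001]]
force: [0.9, 0.8, -2.3]
opening: 0.183
```

```bash
python3 - <<'E'
from look import *
c,W=look("pin","w3",.02)
z=W[...,2]
for n,q in [("pin",(z>.03)&(z<.0345)&(abs(W[...,0]-.593)<.008)&(abs(W[...,1]+.205)<.008))]:
    print(n,q.sum(),np.nanmedian(W[q],0) if q.any() else "")
# held blade plate, tool frame
s=read_state(); T=(W-np.array(s["position"]))@np.array(s["tcp_rot"])
q=(T[...,1]>.002)&(T[...,1]<.016)&(abs(T[...,0])<.04)&(T[...,2]>.02)&(T[...,2]<.1)
P=T[q]; print(q.sum(),P.min(0),P.max(0))
r=P[(P[:,2]>.05)]; print("prong mids", [np.percentile(r[r[:,0]*k>0][:,0],[2,98]) for k in (-1,1)])
r=P[abs(P[:,0])<.006]; print("slot bottom", r[:,2].max(), "y by z", [np.median(P[(P[:,2]>a)&(P[:,2]<a+.01)][:,1]) for a in (.02,.04,.06)])
E
```

```text
7.9167 [ 0.5357 -0.1931  0.0712] -11.45 [ 0.9  0.8 -2.3] 0.1825804791675077 [-31.  38.  97.   0.  45.  70.]
0.96 [138.2, 274.3] [ 0.59412845 -0.20630848  0.02      ]
0.72 -0.01 0.015 41 ((0.5671894550323486, -0.20103901624679565), (0.1265503317117691, 0.1354871392250061), 78.27830505371094) -0.0004205524562752583
0.72 0.015 0.0225 16270 ((0.5688347220420837, -0.20108690857887268), (0.10102198272943497, 0.12940272688865662), 78.59624481201172) 0.019526042432070345
0.72 0.0225 0.032 3923 ((0.5700245499610901, -0.20136725902557373), (0.11275333911180496, 0.12646493315696716), 78.63668823242188) 0.02542011535413355
0.72 0.032 0.08 142 ((0.572625458240509, -0.20015916228294373), (0.05616995319724083, 0.07250205427408218), 78.58097839355469) 0.03356854622469846
pin 130 [ 0.59341426 -0.20618381  0.03288508]
7420 [-0.02867497  0.00201203  0.02002879] [0.02746712 0.01483519 0.07400365]
prong mids [array([-0.02831326, -0.0136725 ]), array([0.01238074, 0.02706247])]
slot bottom 0.044202677506141534 y by z [np.float64(0.008261019517300655), np.float64(0.008388236384857948), np.float64(0.008354554829361906)]
```

View pics/w3.png

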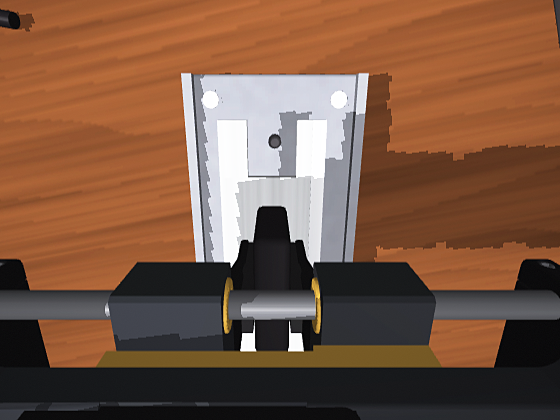

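The pin at (274,141) stands inside the slot outline and the tray edges are parallel to the blade. Lowering gently to contact.

>>> {"name": "send_rows", "arguments": {
  "moves": "5 1 5 0 0; 5 0 10 0 0; 5 0 8 0 0; 5 0 5 0 0; 5 0 3 0 0; 5 0 2 0 0; 5 0 1 0 0; 5 0 0 0 0; 5 0 0 0 0"
}}

```text
time_s: 8.82
position: [0.5351, -0.1941, 0.0366]
tcp_rot: [[-0.199, 0.0, 0.98], [-0.98, -0.0, -0.199], [0.0, -1.0, 0.0]]
force: [0.7, 0.8, -3.4]
opening: 0.186
```

>>> {"name": "send_rows", "arguments": {
  "moves": "5 0 1 0 0; 5 0 0.5 0 0; 5 0 0.5 0 0; 5 0 0 0 0; 5 0 0 0 0"
}}

```text
time_s: 9.23
position: [0.535, -0.194, 0.0346]
tcp_rot: [[-0.199, 0.0, 0.98], [-0.98, -0.0, -0.199], [0.0, -1.0, 0.0]]
force: [-0.0, 0.4, -2.6]
opening: 0.179
```

>>> {"name": "send_rows", "arguments": {
  "moves": "5 0 0.5 0 0; 5 0 0 0 0; 5 0 0.5 0 0; 5 0 0 0 0; 5 0 0 0 0"
}}

```text
time_s: 9.65
position: [0.5349, -0.194, 0.0335]
tcp_rot: [[-0.199, -0.0, 0.98], [-0.98, 0.0, -0.199], [-0.0, -1.0, -0.0]]
force: [-0.2, 0.4, -1.3]
opening: 0.179
```

>>> {"name": "send_rows", "arguments": {
  "moves": "5 0 0.5 0 0; 5 0 0 0 0; 5 0 0.5 0 0; 5 0 0 0 0; 5 0 0 0 0"
}}

```text
time_s: 10.07
position: [0.5349, -0.194, 0.0328]
tcp_rot: [[-0.199, 0.0, 0.98], [-0.98, -0.0, -0.199], [0.0, -1.0, 0.0]]
force: [-0.6, 0.3, 0.1]
opening: 0.183
```

>>> {"name": "send_rows", "arguments": {
  "moves": "5 0 0.5 0 0; 5 0 0 0 0; 5 0 0.5 0 0; 5 0 0 0 0; 5 0 0 0 0"
}}

```text
time_s: 10.48
position: [0.5349, -0.194, 0.0327]
tcp_rot: [[-0.199, 0.0, 0.98], [-0.98, -0.0, -0.199], [0.0, -1.0, 0.0]]
force: [-2.4, 1.1, 8.1]
opening: 0.179
```

Contact is firm: z has stopped at 32.7 mm and the force is 8 N. Release and retreat straight up.

>>> {"name": "send_rows", "arguments": {
  "moves": "5 0 -0.5 0 0; 20 0 0 0 0; 30 0 0 0 0; 45 0 0 0 0; 45 0 0 0 0; 45 0 0 0 0; 45 0 0 0 0"
}}

```text
time_s: 11.07
position: [0.535, -0.194, 0.0319]
tcp_rot: [[-0.199, -0.0, 0.98], [-0.98, 0.0, -0.199], [-0.0, -1.0, -0.0]]
force: [-0.4, 0.3, 0.5]
opening: 0.484
```

>>> {"name": "send_rows", "arguments": {
  "moves": "45 0 -5 0 0; 45 0 -10 0 0; 45 0 -20 0 0; 45 0 -25 0 0; 45 0 -25 0 0; 45 0 -25 0 0; 45 0 -20 0 0; 45 0 -10 -20 0; 45 0 -5 -20 0; 45 0 0 -20 0; 45 0 0 -10 0; 45 0 0 0 0; 45 0 0 0 0"
}}

```text
time_s: 12.15
position: [0.4668, -0.1804, 0.1776]
tcp_rot: [[-0.199, 0.002, 0.98], [-0.98, -0.001, -0.199], [0.0, -1.0, 0.002]]
force: [1.0, 0.5, -0.1]
opening: 0.518
```

```bash
python3 - <<'E'
from look import *
c,W=look("notched_blade","w4",.05)
for lo,hi in [(.0215,.0245),(.0245,.028),(.03,.036),(.06,.08)]:
    q=(W[...,2]>lo)&(W[...,2]<hi)&(abs(W[...,0]-.54)<.12)&(abs(W[...,1]+.19)<.045)
    if q.sum()>20: print(lo,q.sum(),cv2.minAreaRect(W[q][:,:2].astype(np.float32)))
c=cam("top"); cv2.imwrite("pics/top2.png",cv2.resize(img(c)[170:330,90:460],None,fx=2,fy=2))
E
```

```text
12.15 [ 0.4668 -0.1804  0.1776] -11.5 [ 1.   0.5 -0.1] 0.5184979495511345 [-34.  24. 103.   0.  53.  68.]
0.74 [116.2, 273.1] [ 0.5351595  -0.19526866  0.05      ]
0.55 0.015 0.0225 136 ((0.534329354763031, -0.19330710172653198), (0.058903224766254425, 0.1492929458618164), 78.38935089111328) 0.019710559712519726
0.55 0.0225 0.032 7283 ((0.5337656736373901, -0.19318675994873047), (0.056118860840797424, 0.1502217948436737), 78.57630920410156) 0.024564475754962067
0.55 0.032 0.08 1479 ((0.5337547063827515, -0.1933174729347229), (0.015958234667778015, 0.05877256393432617), 79.07508850097656) 0.0722344422909611
0.0215 3693 ((0.5319943428039551, -0.1897318810224533), (0.08966115117073059, 0.21158510446548462), 89.677978515625)
0.0245 4779 ((0.5321249961853027, -0.18998347222805023), (0.21394209563732147, 0.08991788327693939), 0.04353424534201622)
0.03 73 ((0.5928412079811096, -0.20598500967025757), (0.006909671239554882, 0.0077614206820726395), 78.74700927734375)
0.06 1479 ((0.5337547063827515, -0.1933174729347229), (0.015958234667778015, 0.05877256393432617), 79.07508850097656)
```

View pics/w4.png

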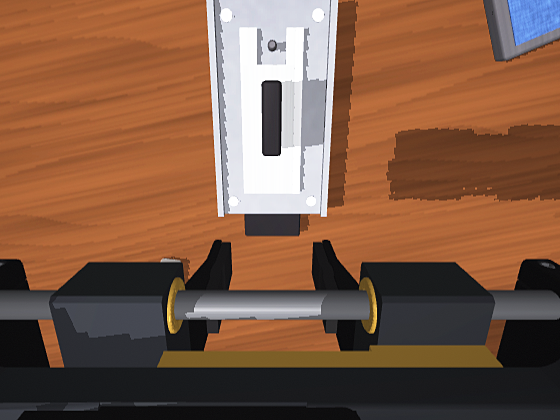

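View pics/top2.png

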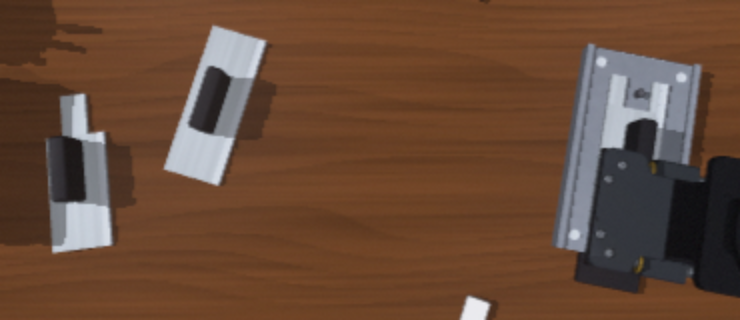

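The blade lies flat on the bed: its top is at 24.6 mm. The pin at (271,45) stands in the notch, the blade is parallel to the tray, and the other two blades haven't moved. The gripper is clear, so I'm handing in.

```bash
python3 -c "
from rig import *
print(hand_in())"
```

```text
the job is handed in; nothing more can be done
None
```

The notched blade is in the tray with the pin standing in its notch, and I handed the job in at about 12 s of the 38 s allowed. I picked it up by its grip, lowered it until it touched the bed (about 8 N), then opened the fingers and moved clear.

**Last checks:**
- **Flatness:** the top of the plate is at 24.6 mm, which is the 20 mm bed plus the 5 mm plate, so it lies flat.
- **Alignment:** the blade is parallel to the tray within about 0.2°.
- **Pin in the notch:** the pin is about 60 mm ahead of the grip's middle and within about 1 mm of the notch's centre line.
- **Other blades:** the plain and stepped blades were not touched and look unmoved.
- **Robot:** the gripper is clear, at 178 mm height.

No check that counted failed. Two wider depth slices in the last check also picked up the tray's edges and the gripper, so I didn't use them.

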